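Hold a mast arm home in the drilling jig

ROBOT

A 6-joint arm with a two-finger parallel gripper is mounted at the origin on the work surface. World frame = base frame: x ahead of the robot, y to its left, z up, the work surface at z = 0. Lengths are in mm, angles in degrees, forces in N, time in s.
With the tool pointing down it reaches from about 350 to 850 mm from the base axis. Payload 8.1 kg.
Tool frame: the origin (TCP) lies at the very end of the fingers, on their centre line; the grasp point (between the pads) lies 19 mm behind it (r.grip_depth is the distance from the TCP to the grasp point, in mm); y points along the fingers, z is the direction in which the jaws open and shut, and the axes are right-handed (so a half turn about y gives the same grasp; the last joint's range is limited). The gripper opens to 85 mm and grips with 20 to 120 N. Pads are 22 mm wide; open, the fingers measure 114 mm over their backs; the gripper's body (76 mm by 85 mm) begins 54 mm behind the grasp point. The pads swing forward as they close: fully open they stand 13 mm farther back than shut.
Start: joints at [-75.825, 7.471, 85.268, -0, 87.261, -4.893], TCP at [196.035, -567.076, 231.292] pointing down, gripper open.
Joint ranges: [-169.43, 169.43], [-51.17, 129.36], [1.28, 143.12], [-76.62, 256.62], [0, 156.53], [-152.29, 152.29]. Speed limits (degrees/s): [136.94, 136.94, 159.86, 180, 180, 180].

INTERFACE

Orientations are given as [roll, pitch, yaw] about the fixed x, y, z axes, in that order (R = Rz(yaw) Ry(pitch) Rx(roll)).
In Python, from bench import readout, eyes, r gives the robot as it stands. The module is installed in compiled form; this text tells all that it offers.
- The arm moves only by the tool move_arm, never from a script. Its argument "motion" is text: rows parted by semicolons, each of 6 numbers parted by spaces: the shift along the world's x, y, z in cm, then the turn, a rotation vector about the world's x, y, z in degrees. A call has 1 to 10 rows; each row is the pose to reach, as a shift and turn from the pose commanded when the call began; what a row does not reach only later rows make up. A row lasts 1/12 s, in which the tool goes at most 41.7 mm and 7.16 degrees, less where a joint would pass 70% of its speed; a pose out of reach is approached as far as the arm can. A call with a gripper value outside its range is refused whole. "fingers" is the finger opening in cm, from 0 to 8.54, set as the call begins (left out, the last holds). The fingers move at their own pace and stop on an object; "squeeze" is the grip in N (left out, the last holds). Time passes only in rows, so rows that repeat a pose let the fingers close. It gives the time, the measured TCP pose, the force and the opening at its end, in the units of the state.
- readout.sense(): the state, without advancing time (a new reading comes with each control period).
- eyes.snapshot(name): name is "scene" or "top" or "wrist"; returns a dict with "image" (384x512x3 uint8, blue, green, red), "fx", "fy", "cx", "cy" (pixels), "world_to_cam" (4x4, takes a point from world to camera coordinates). Camera axes: x right, y down, z forward; pixel columns grow to the right and rows downward; lengths in mm; the calibration is good to about 2 mm. A picture is of the moment at which its call begins. There is no depth.
- r.hand_in(): hands the job in, once; it reports no verdict.
The state is a dict: "time": time; "joint_pos": joint angles; "qd": joint speeds; "joint_efforts": joint torques, N m; "tool_pos": TCP position; "tcp_rot": TCP orientation; "ft_force": force on the tool from outside, world axes, zero at the start; "wrist_torque": the same for the moment, N m; "finger_gap": finger opening in mm.
Only numpy, scipy, OpenCV 4.12 (cv2) and the standard library are available. Lean on these libraries where they do the work, as an engineer would, in place of code of your own. Each camera call takes 0.05 s, during which the arm holds its last target. There are 200 camera calls.

TASK

Lay the loose square aluminium mast arm lengthwise in the two raised rests of the drilling jig, set down and let go rather than dropped, while the jig's spring lever is still up. Then press the lever's handle down until the lever is level, so that its sprung pusher drives the arm home against the end stop. Finish while still holding the lever down at level, as for drilling, and leave the other things on the bench where they are.

Things in the scene. Friction and masses are not known exactly. Their poses are not given: they have to be found in the camera images.
- mast_arm: the loose mast arm: a square aluminium tube with flat black end caps, 30 x 30 x 180 mm, about 0.25 kg, lying flat on the bench to the robot's right. Origin: centre of its underside; y runs along its length (both ends are alike), z up.
- jig: the drilling jig, fixed to the bench: a wooden board 100 x 350 x 18 mm with metal fittings. Origin on the bench surface under the jig; y runs along the jig from the end stop (-y end) to the lever's handle (+y end), z up. The arm lies along y at x = 0, its underside at z = 60 mm. Lay it down with its centre at about y = -40 mm; home against the stop its centre is at y = -50 mm.
- rest_stop_end (a point): seat centre of the rest nearer the stop (jig y = -105 mm, 60 mm above the bench). Each rest is 12 mm thick along y; its seat lies between two outward-leaning cheeks, 37 mm apart at the seat and 50 mm at their tops, 22 mm above it. Between the two rests fingers have free room down to the board's top, 42 mm below the seats.
- rest_lever_end (a point): seat centre of the other, equal rest (jig y = +30 mm, 60 mm above the bench)
- stop_face (a point): centre of the face of the end stop, an upright steel plate 70 mm wide and up to 102 mm above the bench (jig y = -140 mm, 75 mm above the bench)
- hinge (a point): the lever's hinge pin, along the jig's x axis (jig y = +60 mm, 135 mm above the bench), between two posts with outer faces at x = +-30 mm, y = 44 to 80 mm, up to 148 mm above the bench. The lever reaches 157 mm from it towards +y; a leg hangs 70 mm below it and carries the pusher, which goes towards -y as the handle goes down.
- lever (a joint): the spring lever's angle: 0 when up (at rest, handle 0.50 rad or 29 degrees above level), 0.50 rad when level, 0.75 rad at its lower limit; it springs back up when let go. Pressing at the handle takes about 2 N to start and about 9 N to hold it level against the arm.
- handle_top (a point): centre of the upper face of the lever's black handle, a flat pad 55 mm across, 60 mm along the lever, 127 mm from the hinge. Level: at jig y = +187 mm, 143 mm above the bench, pad face horizontal; up: at about y = +168 mm, 203 mm above the bench. Press it down from above; it shifts about 19 mm outwards (+y) on the way.
- pusher: the sprung pusher at the foot of the lever's leg, with a free-turning nose roller 20 mm across and 34 mm wide; origin on the leg, 60 mm below the hinge; the roller's nose is 28 mm from there. Lever up: nose at about jig y = +63 mm, clear of the arm. It yields up to 18 mm (0.8 N/mm, 4 N preload); lever level and arm home: pushed back 8 mm, about 10 N.
- weight_plate: bystander: a round black iron weight plate 120 mm across, 26 mm high, lying flat; origin at the centre of its underside
- tin: bystander: a tin 74 mm across, 85 mm high; origin at the centre of its underside
- carton: bystander: a closed cardboard carton 80 x 120 x 50 mm; origin at the centre of its underside
Not all that is in view belongs to the job. Of the things like the mast_arm, leave any that is yellow; of the rest the smaller one is meant.

How it is judged (in metres and radians):
On the way:
1. the arm lies in both rests, let go, with the lever still up (x of mast_arm in the frame of jig between -0.008 and 0.008 m and z of mast_arm in the frame of jig between 0.055 and 0.065 m and angle between the y axis of mast_arm and the y axis of jig, either way round below 0.08 rad and angle between mast_arm's own y axis and vertical between 1.5 and 1.64 rad and contact force between the fingers and mast_arm below 0.1 N and value of joint lever below 0.12 rad), for 0.2 s.
At the end, for the whole second after the job is handed in: The lever is held within 0.09 rad (5 degrees) of level; the pusher presses on the arm with more than 3 N; the arm lies level in both rests (within 8 mm sideways, 5 mm in height, 0.08 rad in direction), its end within 3 mm of the stop, at rest and not touched by the fingers (x of mast_arm in the frame of jig between -0.008 and 0.008 m and z of mast_arm in the frame of jig between 0.055 and 0.065 m and angle between the y axis of mast_arm and the y axis of jig, either way round below 0.08 rad and angle between mast_arm's own y axis and vertical between 1.5 and 1.64 rad and contact force between the fingers and mast_arm below 0.1 N and y of mast_arm in the frame of jig between -0.055 and -0.047 m and value of joint lever between 0.41 and 0.59 rad and contact force between pusher and mast_arm above 3 N and linear speed of mast_arm below 0.02 m/s); the arm keeps its last pose, push and grip.
It fails at once if the arm is dropped from more than 25 mm above the rests (height (world z) of mast_arm above 0.085 m and contact force between anything else and mast_arm below 0.01 N).
It fails at once if the weight plate is moved by more than 30 mm (distance of weight_plate from where it was at the start of the episode above 0.03 m).
It fails at once if the tin is moved by more than 30 mm (distance of tin from where it was at the start of the episode above 0.03 m).
It fails at once if the carton is moved by more than 30 mm (distance of carton from where it was at the start of the episode above 0.03 m).
It also fails if it takes over 67 s, if anything falls off the work surface, if the arm or the gripper's body presses on something with over 40 N, if the wrist force passes 120 N, or if a joint passes its speed limit or range.

## Working session

There is one attempt and no reset: what is moved stays moved. The work goes in short steps, Python scripts to look and compute and a tool call to move; the robot and the scene stay as the last step left them, time stands still between calls to the robot, and variables do not carry over. Pictures are saved under pics/ and viewed, about 8 in all and at most 12, crops included, and the job is handed in when it is done.

Besides the shell and the picture viewer there is one more tool, called as a command line: name --argument value ..., lists and objects as JSON in quotes. move_arm: Moves the arm, as the interface text tells. Its arguments: {"type":"object","properties":{"motion":{"type":"string"},"fingers":{"type":"number"},"squeeze":{"type":"number"}},"required":["motion"]}

```bash
mkdir -p pics
cat > h.py <<'E'
import numpy as np, cv2
from bench import readout, eyes, r
def snap(n,f):
    s=eyes.snapshot(n); cv2.imwrite('pics/'+f+'.png',s['image']); np.save('pics/'+f+'.npy',{k:v for k,v in s.items() if k!='image'},allow_pickle=True); return s
def load(f): return np.load('pics/'+f+'.npy',allow_pickle=True).item()
def proj(s,P):
    P=np.atleast_2d(P); W=np.array(s['world_to_cam']); c=P@W[:3,:3].T+W[:3,3]
    return np.c_[s['fx']*c[:,0]/c[:,2]+s['cx'], s['fy']*c[:,1]/c[:,2]+s['cy']]
def at_z(s,uv,z):
    W=np.array(s['world_to_cam']);R=W[:3,:3];o=-R.T@W[:3,3]
    uv=np.atleast_2d(uv).astype(float); d=np.c_[(uv[:,0]-s['cx'])/s['fx'],(uv[:,1]-s['cy'])/s['fy'],np.ones(len(uv))]@R
    return o+d*((z-o[2])/d[:,2])[:,None]
E
python3 - <<'E'
from h import *
a=snap('top','top0');b=snap('scene','scene0')
cv2.imwrite('pics/t0.png',cv2.resize(a['image'],(800,600),interpolation=cv2.INTER_CUBIC))
print(readout.sense())
E
```

```text
{'time': 0.1, 'joint_pos': array([-7.58281769e+01,  7.51304984e+00,  8.53241343e+01, -1.03639248e-03,
        8.72607360e+01, -4.89226282e+00]), 'qd': array([-0.09437144,  0.02726329, -0.18009104, -0.05348553, -0.08365457,
        0.01901086]), 'joint_efforts': array([ 2.28032033e-03, -5.70954502e+01, -5.01940942e+01, -1.07418891e-04,
        8.07575852e-03,  8.36852422e-06]), 'tool_pos': array([ 195.87507398, -566.59737749,  230.31517988]), 'tcp_rot': array([-9.00976517e+01,  7.31950792e-03, -1.60935870e+02]), 'ft_force': array([0.51876565, 0.06132002, 0.30474076]), 'wrist_torque': array([ 0.02617957, -0.02066119, -0.02045647]), 'finger_gap': 85.36212912778325}
```

View pics/t0.png

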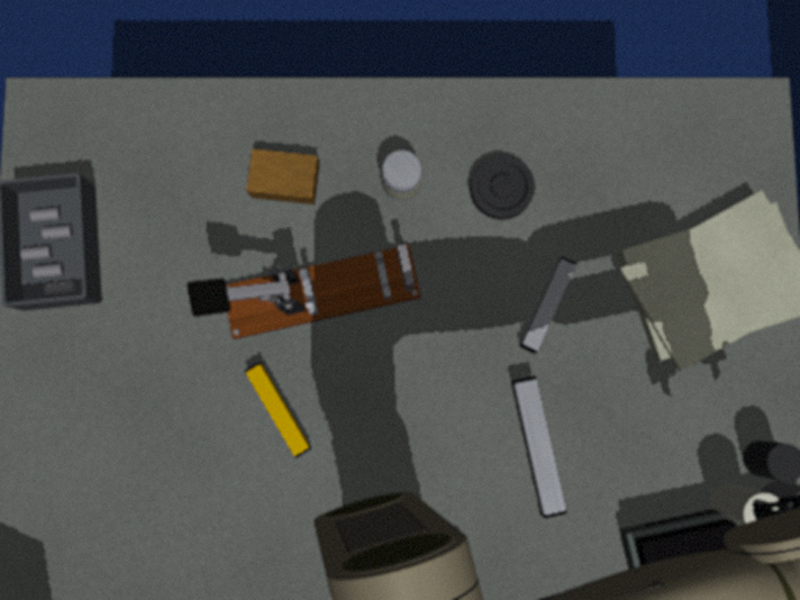

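View pics/scene0.png

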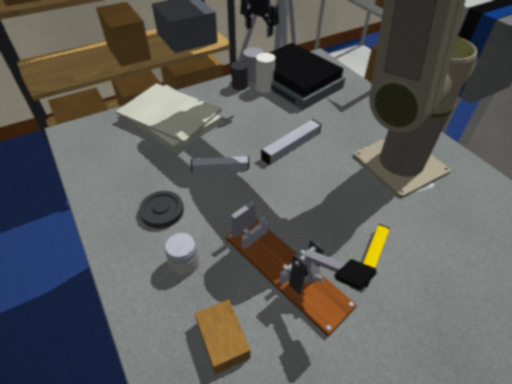

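Candidates in the 800x600 top view are the yellow bar (277,410), which is excluded, the long grey bar (540,446) and the short grey bar (549,305). The short grey one fits as the smaller of the rest. I'll confirm that in a crop and measure the jig too.

Run:
```python
from h import *
a=cv2.imread('pics/top0.png');s=load('top0')
g=np.clip((a/255.)**0.6*255,0,255).astype(np.uint8)
c1=cv2.resize(g[155:235,320:385],None,fx=6,fy=6,interpolation=cv2.INTER_CUBIC) #390x480
c2=cv2.resize(g[145:225,115:275],None,fx=5,fy=5,interpolation=cv2.INTER_CUBIC) #800x400
c=np.zeros((600,800,3),np.uint8); 
c1=cv2.resize(g[160:230,325:380],None,fx=3.6,fy=3.6,interpolation=cv2.INTER_CUBIC)
c3=cv2.resize(g[235:335,320:370],None,fx=2,fy=2,interpolation=cv2.INTER_CUBIC)
c[:400]=c2; c1=c1[:200]; cv2.imwrite('pics/jig.png',c2)
c1=cv2.resize(g[155:335,310:390],None,fx=3.3,fy=3.3,interpolation=cv2.INTER_CUBIC)
cv2.imwrite('pics/arm.png',c1)
# rough lengths
for n,p in dict(short=[(568,262),(530,348)],long=[(525,379),(554,514)],yel=[(257,367),(300,453)]).items():
    P=at_z(s,np.array(p)/1.5625-.2,30); print(n,P.round(),np.linalg.norm(P[0]-P[1]))
print(np.linalg.inv(s['world_to_cam'])[:3].round(3))
```

```text
short [[ 584. -308.   30.]
 [ 428. -235.   30.]] 172.1377026036382
long [[ 373. -225.   30.]
 [ 138. -270.   30.]] 238.94194553978062
yel [[396. 253.  30.]
 [244. 174.  30.]] 170.26989752061394
[[-4.000000e-03 -9.930000e-01  1.180000e-01  3.421800e+02]
 [-1.000000e+00  3.000000e-03 -5.000000e-03 -2.487000e+00]
 [ 5.000000e-03 -1.180000e-01 -9.930000e-01  1.348403e+03]]
```

View pics/arm.png

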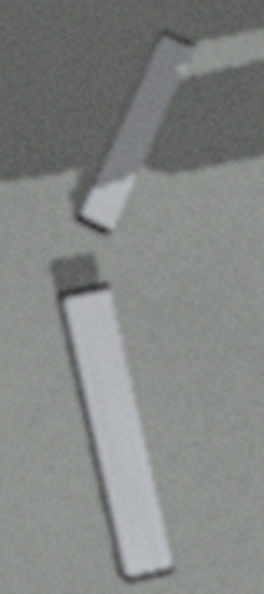

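View pics/jig.png

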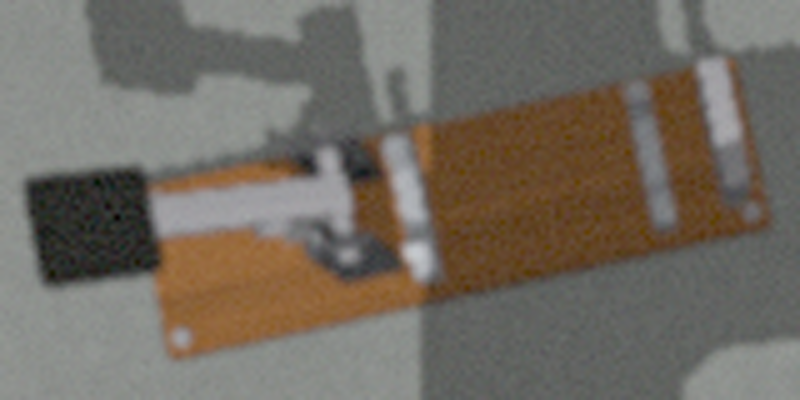

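The crops confirm it: the short grey bar (~180 mm long, against ~240 for the other) is the mast arm. The jig's stop is on the right and its handle on the left. Next I fit the poses.

```bash
cat > fit.py <<'E'
from h import *
from scipy.optimize import least_squares
def T(q,P): 
    c,s_=np.cos(q[2]),np.sin(q[2]); P=np.array(P,float); return np.c_[q[0]+c*P[:,0]-s_*P[:,1], q[1]+s_*P[:,0]+c*P[:,1], P[:,2]]
E
python3 - <<'E'
from fit import *
s=load('top0')
J=np.array([(172,356),(770,225),(738,58),(720,130),(88,225)])/5+[115,145]-.4
def f(q):
    L=[(-50,175+q[3],18),(-50,-175+q[3],18),(50,-175+q[3],18),(0,-143,102),(0,168,203)]
    return (proj(s,T(q,L))-J).ravel()
o=least_squares(f,[500,100,.2,0]);print('jig',o.x,np.degrees(o.x[2]),f(o.x).round(1))
A=np.array([(167,33),(192,44),(108,229),(82,212)])/3.3+[310,155]-.35
g=lambda q:(proj(s,T(q,[(15,-90,30),(-15,-90,30),(-15,90,30),(15,90,30)]))-A).ravel()
def g(q):return (proj(s,T(q,[(15,90,30),(-15,90,30),(-15,-90,30),(15,-90,30)]))-A).ravel()
o2=least_squares(g,[506,-271,np.radians(25)]);print('arm',o2.x,np.degrees(o2.x[2]),g(o2.x).round(1))
for y in(-40,-105,30,168,187):print(y,T(o.x,[(0,y,0)]).round(1))
E
```

```text
jig [5.34964963e+02 1.33242141e+02 2.10359143e-01 6.96073480e+00] 12.052691070085311 [-0.6  0.4  1.   0.6 -0.1  0.2 -1.3 -0.7  0.9 -0.5]
arm [ 509.09178017 -271.50347081   -2.02368784] -115.94877226355538 [ 9.   2.9 -8.2 -4.9 -9.2 -4.   8.4  5.8]
-40 [[543.3  94.1   0. ]]
-105 [[556.9  30.6   0. ]]
30 [[528.7 162.6   0. ]]
168 [[499.9 297.5   0. ]]
187 [[495.9 316.1   0. ]]
```

Run:
```python
from fit import *
s=load('top0')
A=np.array([(167,33),(192,44),(108,229),(82,212)])/3.3+[310,155]-.35
def g(q):return (proj(s,T(q,[(-15,90,30),(15,90,30),(15,-90,30),(-15,-90,30)]))-A).ravel()
o2=least_squares(g,[506,-271,np.radians(-115)]);print('arm',o2.x,np.degrees(o2.x[2]),g(o2.x).round(1))
```

```text
arm [ 509.04903845 -271.5157281    -2.02683891] -116.12931520090169 [-0.5 -1.5  1.5 -0.3  0.4  0.7 -1.4  1.1]
```

move_arm --motion "3 3 0 0 0 7; 6 6 0 0 0 14; 9 9 0 0 0 21; 12 12 0 0 0 28; 15 15 0 0 0 35; 18 18 0 0 0 42; 21 21 0 0 0 49; 24 24 0 0 0 56; 27 27 0 0 0 63; 29 28 0 0 0 70" --fingers 7

```text
time: 0.93
tool_pos: [487.6, -283.5, 231.0]
tcp_rot: [-90.0, 0.1, -90.5]
ft_force: [-0.2, -0.5, -0.1]
finger_gap: 70.4
```

move_arm --motion "1 0.6 0 0 0 7; 2.1 1.2 0 0 0 14; 2.1 1.2 0 0 0 21; 2.1 1.2 0 0 0 28; 2.1 1.2 0 0 0 35; 2.1 1.2 0 0 0 42; 2.1 1.2 0 0 0 49; 2.1 1.2 0 0 0 56; 2.1 1.2 0 0 0 63; 2.1 1.2 0 0 0 64.4"

```text
time: 1.77
tool_pos: [506.8, -274.9, 230.7]
tcp_rot: [-90.0, 0.1, -26.2]
ft_force: [-0.3, -0.8, -0.0]
finger_gap: 70.1
```

Run:
```python
from h import *
s=snap('wrist','w1'); print(readout.sense()['tool_pos'],readout.sense()['tcp_rot'],readout.sense()['joint_pos'])
print(proj(s,[(509,-271.5,30)]))
```

```text
[ 506.81275851 -274.8974495   230.79924155] [-8.99929766e+01  5.19153805e-02 -2.64273741e+01] [-3.35705970e+01  3.92199768e+00  8.91049312e+01  5.13929977e-04
  8.70254569e+01 -9.71432467e+01]
[[259.65918296 168.07081328]]
```

View pics/w1.png

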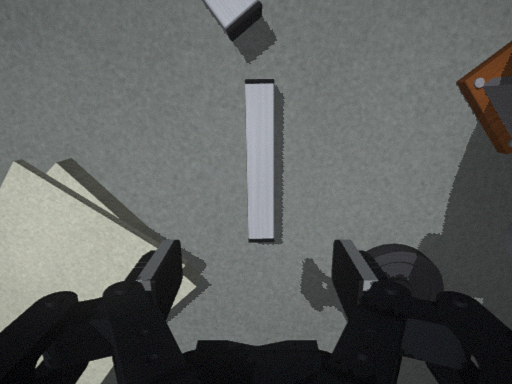

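The arm is sharp in the wrist view, with corners near (245,81), (273,81), (275,241) and (249,241). I'll refine its pose from these.

Run:
```python
from fit import *
s=load('w1')
P=at_z(s,[(245,80),(273,80),(275,241),(249,241)],30);print(P.round(1))
a=(P[0]+P[1])/2;b=(P[2]+P[3])/2;print((a+b)/2,np.linalg.norm(a-b),np.degrees(np.arctan2(*(b-a)[1::-1])))
im=cv2.imread('pics/w1.png')
g=cv2.cvtColor(im,cv2.COLOR_BGR2GRAY).astype(int)
for v in(100,160,220):
    d=np.diff(g[v-3:v+4].mean(0)[225:295]);print(v,225+.5+d.argmax(),225+.5+d.argmin())
print(g[72:90,255:265].mean(1).round(),g[232:250,257:267].mean(1).round())
```

```text
[[ 421.1 -245.2   30. ]
 [ 433.5 -219.8   30. ]
 [ 594.4 -293.2   30. ]
 [ 581.1 -320.4   30. ]]
[ 507.51810166 -269.6372731    30.        ] 176.85576705358133 -24.84374627550566
100 245.5 273.5
160 246.5 273.5
220 247.5 273.5
[116. 115. 115. 117. 119. 120. 117.  44.  33.  30.  33.  87. 161. 172.
 169. 170. 170. 170.] [165. 166. 165. 166. 167. 165. 121.  40.  29.  31.  51.  79. 112. 124.
 122. 119. 118. 117.]
```

move_arm --motion "0.05 0.55 -4 0 0 0.8; 0.05 0.55 -8 0 0 0.8; 0.05 0.55 -12 0 0 0.8; 0.05 0.55 -15 0 0 0.8; 0.05 0.55 -18 0 0 0.8; 0.05 0.55 -20 0 0 0.8; 0.05 0.55 -21.5 0 0 0.8; 0.05 0.55 -22.5 0 0 0.8; 0.05 0.55 -22.5 0 0 0.8; 0.05 0.55 -22.5 0 0 0.8"

```text
time: 2.65
tool_pos: [507.4, -269.5, 6.2]
tcp_rot: [-90.0, 0.0, -25.8]
ft_force: [1.4, -0.1, -0.0]
finger_gap: 69.8
```

move_arm --motion "0 0 0 0 0 0; 0 0 0 0 0 0; 0 0 0 0 0 0; 0 0 0 0 0 0; 0 0 0 0 0 0; 0 0 0 0 0 0; 0 0 0 0 0 0; 0 0 0 0 0 0; 0 0 0 0 0 0; 0 0 0 0 0 0" --fingers 2 --squeeze 40

```text
time: 3.48
tool_pos: [508.6, -270.3, 7.9]
tcp_rot: [-90.0, -0.1, -25.7]
ft_force: [-0.5, -0.5, 6.1]
finger_gap: 29.4
```

move_arm --motion "0 0 2 0 0 0; 0 0 5 0 0 0; 0 0 8 0 0 0; 0.5 2 12 0 0 -7; 1 5 16 0 0 -14; 2 8 16 0 0 -21; 3 11 16 0 0 -28; 4 14 16 0 0 -35; 5 17 16 0 0 -42; 6 20 16 0 0 -49"

```text
time: 4.32
tool_pos: [567.5, -68.0, 166.3]
tcp_rot: [-90.0, 0.0, -75.1]
ft_force: [0.6, -0.1, -3.4]
finger_gap: 28.8
```

move_arm --motion "0.5 2.7 0 0 0 -3.2; 0.5 2.7 0 0 0 -3.2; 0.5 2.7 0 0 0 -3.2; 0.5 2.7 0 0 0 -3.2"

```text
time: 4.65
tool_pos: [572.1, -42.7, 166.0]
tcp_rot: [-90.0, -0.0, -77.8]
ft_force: [-0.7, -0.0, -3.1]
finger_gap: 28.6
```

Run:
```python
from h import *
s=snap('wrist','w2'); q=readout.sense();print(q['tool_pos'],q['tcp_rot'],q['finger_gap'],q['ft_force'])
```

```text
[572.18193556 -43.27001699 166.04724521] [-9.00357830e+01 -1.34872202e-02 -7.79096101e+01] 29.124485579149237 [ 0.47733346 -0.53329589 -3.17091042]
```

View pics/w2.png

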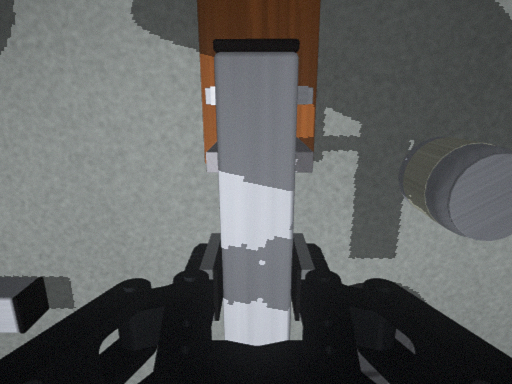

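The view shows the held arm running up the middle, its far cap at about (214..299, 40). The stop plate's top sides are at u=207 and 314 (v≈160), and the board edges reach (198,0) and (320,0). I'll compare these with the model.

Run:
```python
from fit import *
s=load('w2');q=[534.96,133.24,.21036]
for n,L in dict(stop=[(-35,-140,102),(35,-140,102),(-35,-146,102),(35,-146,102)],board=[(-50,0,18),(50,0,18),(-50,-50,18),(50,-50,18),(-50,-168,18),(50,-168,18)],rest=[(0,-111,82),(0,-99,82)]).items(): print(n,proj(s,T(q,L)).round(1).tolist())
im=cv2.imread('pics/w2.png').astype(int)
for v in(5,15,25,35,50,70,120,140):
    rb=(im[v-2:v+3,:,2]-im[v-2:v+3,:,0]).mean(0); w=np.where(rb[150:370]>25)[0]+150; print(v,w.min(),w.max())
E=at_z(s,[(214,42),(299,42),(218,175),(294,185)],188)
c=np.array([[np.cos(q[2]),np.sin(q[2])],[-np.sin(q[2]),np.cos(q[2])]])
print('arm in jig',((E[:,:2]-q[:2])@c.T).round(1).tolist(), 'tcp',c@(np.array([572.18,-43.27])-q[:2]))
W=np.linalg.inv(s['world_to_cam']);print('cam',W[:3,3],W[:3,2])
```

```text
stop [[202.6, 149.8], [311.3, 150.2], [203.0, 159.1], [310.8, 159.5]]
board [[193.1, -46.8], [322.2, -46.3], [196.2, 24.6], [318.5, 25.1], [202.4, 166.5], [311.2, 166.9]]
rest [[257.1, 103.0], [257.2, 84.4]]
5 198 319
15 198 319
25 199 318
35 199 318
50 200 317
70 200 316
120 203 314
140 204 313
arm in jig [[-14.9, -90.0], [14.3, -89.9], [-14.9, -136.7], [14.4, -140.6]] tcp [  -0.45788705 -180.39096108]
cam [557.64390281  26.59987069 308.18308278] [ 0.0578517  -0.27079247 -0.96089782]
```

move_arm --motion "-0.7 3.4 0 0 0 0; -1.4 6.8 0 0 0 0; -2.1 10.2 0 0 0 0; -2.5 12.4 0 0 0 0; -2.75 13.4 -1 0 0 0; -2.75 13.4 -3 0 0 0; -2.75 13.4 -5.5 0 0 0; -2.75 13.4 -7.5 0 0 0; -2.75 13.4 -8.7 0 0 0; -2.75 13.4 -8.7 0 0 0"

```text
time: 5.53
tool_pos: [542.4, 90.0, 75.4]
tcp_rot: [-90.4, 0.0, -78.0]
ft_force: [-1.4, 0.6, -3.8]
finger_gap: 29.2
```

Run:
```python
from h import *
s=snap('wrist','w3'); q=readout.sense();print(q['tool_pos'],q['tcp_rot'],q['finger_gap'],q['ft_force'])
b=snap('scene','s3');g=np.clip((b['image']/255.)**0.7*255,0,255).astype(np.uint8)
c=cv2.resize(g[180:330,200:380],(720,600),interpolation=cv2.INTER_CUBIC)
w=s['image']; cv2.imwrite('pics/c3.png',np.hstack([cv2.resize(c,(400,333)),cv2.resize(w,(400,300))[:333] if 0 else np.vstack([cv2.resize(w,(400,300)),np.zeros((33,400,3),np.uint8)])]))
```

```text
[543.68826282  90.23550432  77.52185033] [-9.02122860e+01  1.52934042e-02 -7.79984208e+01] 28.983643696782394 [ 0.25794782  0.00951008 -3.01808184]
```

View pics/c3.png

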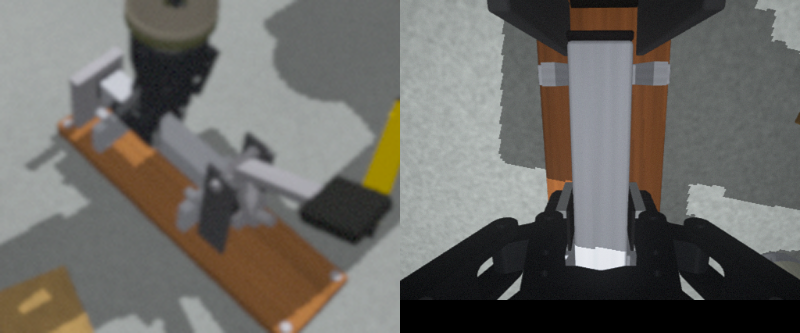

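move_arm --motion "0.15 0.05 0 0 0 0; 0.15 0.05 -0.3 0 0 0; 0.15 0.05 -0.6 0 0 0; 0.15 0.05 -0.8 0 0 0; 0.15 0.05 -0.9 0 0 0; 0.15 0.05 -0.9 0 0 0"

```text
time: 6.13
tool_pos: [546.3, 91.9, 70.0]
tcp_rot: [-90.0, 0.0, -77.9]
ft_force: [-0.1, 0.3, -3.7]
finger_gap: 29.6
```

move_arm --motion "0 0 -0.1 0 0 0; 0 0 -0.2 0 0 0; 0 0 -0.2 0 0 0; 0 0 -0.2 0 0 0"

```text
time: 6.47
tool_pos: [546.4, 91.9, 68.2]
tcp_rot: [-90.0, 0.0, -77.9]
ft_force: [-0.1, -1.2, -2.5]
finger_gap: 29.7
```

move_arm --motion "0 0 -0.1 0 0 0; 0 0 -0.1 0 0 0; 0 0 -0.2 0 0 0; 0 0 -0.2 0 0 0; 0 0 -0.2 0 0 0"

```text
time: 6.88
tool_pos: [546.7, 92.0, 67.9]
tcp_rot: [-90.0, -0.0, -77.9]
ft_force: [-7.5, 0.4, 11.3]
finger_gap: 29.6
```

move_arm --motion "0 0 0.1 0 0 0; 0 0 0.1 0 0 0; 0 0 0.1 0 0 0"

```text
time: 7.13
tool_pos: [546.9, 92.0, 67.9]
tcp_rot: [-90.0, -0.0, -77.9]
ft_force: [-2.5, -0.1, 5.3]
finger_gap: 29.4
```

move_arm --motion "0 0 0 0 0 0; 0 0 0 0 0 0; 0 0 0 0 0 0; 0 0 0 0 0 0; 0 0 0 0 0 0; 0 0 0 0 0 0; 0 0 0 0 0 0; 0 0 0 0 0 0" --fingers 5.5

```text
time: 7.8
tool_pos: [546.5, 91.9, 67.3]
tcp_rot: [-90.0, 0.0, -77.9]
ft_force: [0.9, -0.4, -0.7]
finger_gap: 54.6
```

Run:
```python
from h import *
s=snap('wrist','w4'); q=readout.sense();print(q['tool_pos'],q['tcp_rot'],q['finger_gap'],q['ft_force'])
```

```text
[546.53369497  91.92464284  67.29358868] [-9.00005524e+01  6.81393390e-04 -7.79333194e+01] 55.200892692502336 [-0.57786614 -0.23210276  0.35170857]
```

View pics/w4.png

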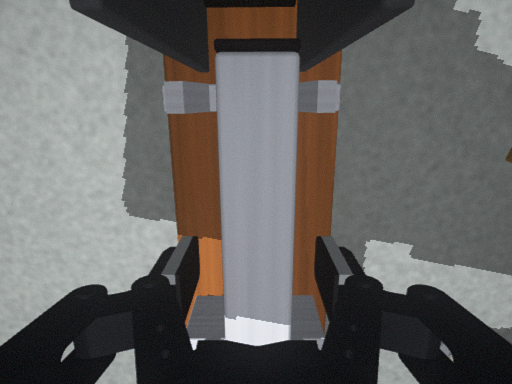

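Seen in the wrist view, the arm (u 216–298) lies between the cheeks (163–217 and 298–341) with the fingers clear on both sides, so it is seated and released. I'll raise the tool straight up, then go over the handle.

move_arm --motion "0 0 1 0 0 0; 0 0 3 0 0 0; 0 0 6 0 0 0; 0 0 10 0 0 0; 0 0 14 0 0 0; 0 0 18 0 0 0; 0 0 21 0 0 0; 0 0 21 0 0 0; 0 0 21 0 0 0"

```text
time: 8.6
tool_pos: [548.0, 92.1, 281.2]
tcp_rot: [-89.6, -0.0, -77.9]
ft_force: [0.6, 0.0, -1.0]
finger_gap: 54.9
```

Run:
```python
from h import *
s=snap('wrist','w5'); q=readout.sense();print(q['tool_pos'],q['finger_gap'])
cv2.imwrite('pics/w5.png',s['image'])
```

```text
[546.88293072  91.94813116 278.52497617] 55.16545821124245
```

View pics/w5.png

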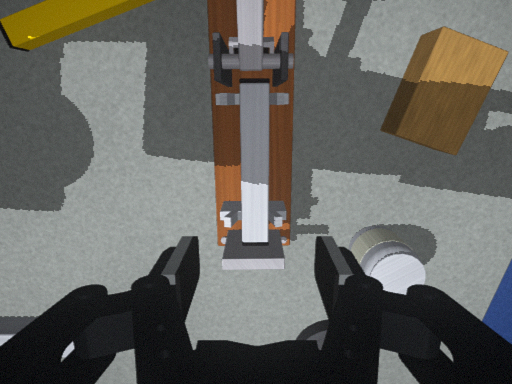

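The arm lies in both rests (u≈255, rests centred at ≈253) with a small gap to the stop, and the lever is up. Next I shut the fingers and move over the handle.

move_arm --motion "-0.7 3.2 0 0 0 0; -1.4 6.4 0 0 0 0; -2.1 9.6 0 0 0 0; -2.8 12.8 0 0 0 0; -3.5 16 0 0 0 0; -4.1 19 0 0 0 0; -4.5 20.6 -1 0 0 0; -4.5 20.6 -3 0 0 0; -4.5 20.6 -4.5 0 0 0; -4.5 20.6 -4.5 0 0 0" --fingers 0

```text
time: 9.48
tool_pos: [498.4, 297.1, 226.0]
tcp_rot: [-90.5, -0.1, -77.9]
ft_force: [0.1, 0.3, -0.8]
finger_gap: 0.2
```

Run:
```python
from h import *
q=readout.sense();print(q['tool_pos'],q['finger_gap'],q['ft_force'])
s=snap('scene','s6'); a=snap('top','t6')
c=cv2.resize(s['image'][180:340,220:400],(600,533),interpolation=cv2.INTER_CUBIC)
cv2.imwrite('pics/c6.png',c)
```

```text
[498.38698581 297.0598811  225.96109706] 0.19127477977371285 [ 0.06857281  0.33828419 -0.75740897]
```

View pics/c6.png

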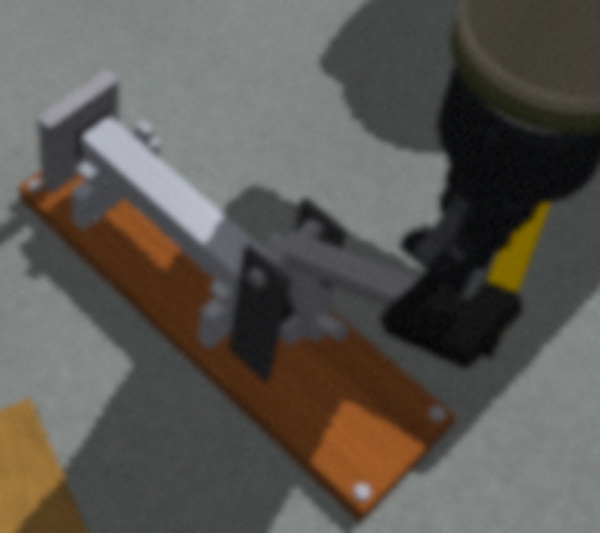

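move_arm --motion "0 0 -1.5 0 0 0; 0 0 -2.5 0 0 0; 0 0.1 -3.2 0 0 0; -0.1 0.4 -3.8 0 0 0; -0.2 0.8 -4.5 0 0 0; -0.25 1.1 -5.2 0 0 0; -0.3 1.3 -5.8 0 0 0; -0.3 1.4 -6.4 0 0 0; -0.35 1.6 -7 0 0 0; -0.35 1.6 -7 0 0 0"

```text
time: 10.42
tool_pos: [497.7, 314.2, 161.0]
tcp_rot: [-90.0, 0.0, -77.9]
ft_force: [1.2, -0.9, 2.5]
finger_gap: -0.0
```

move_arm --motion "0 0.05 -0.5 0 0 0; 0 0.1 -1 0 0 0; 0 0.15 -1.5 0 0 0; -0.05 0.2 -1.9 0 0 0; -0.05 0.2 -1.9 0 0 0; -0.05 0.2 -1.9 0 0 0; -0.05 0.2 -1.9 0 0 0; -0.05 0.2 -1.9 0 0 0"

```text
time: 11.08
tool_pos: [497.6, 316.5, 144.4]
tcp_rot: [-90.0, 0.1, -77.9]
ft_force: [-2.1, -1.0, 8.4]
finger_gap: -0.1
```

move_arm --motion "0 0 -0.1 0 0 0; 0 0 -0.15 0 0 0; 0 0 -0.15 0 0 0; 0 0 -0.15 0 0 0; 0 0 -0.15 0 0 0; 0 0 -0.15 0 0 0; 0 0 -0.15 0 0 0; 0 0 -0.15 0 0 0"

```text
time: 11.75
tool_pos: [497.6, 316.6, 143.0]
tcp_rot: [-90.0, 0.1, -77.9]
ft_force: [-3.2, -1.1, 7.9]
finger_gap: 0.0
```

Run:
```python
from fit import *
q=readout.sense();print(q['tool_pos'],q['finger_gap'],q['ft_force'],q['qd'].round(2))
s=snap('scene','s7'); t=snap('top','t7')
p=proj(s,T([536.1,133.5,.2104],[(0,-140,90),(0,40,90),(0,60,135),(0,187,143)]));print(p.round(1))
c=cv2.resize(s['image'][190:330,220:400],(720,560),interpolation=cv2.INTER_CUBIC)
for u,v in p: cv2.circle(c,(int((u-220)*4),int((v-190)*4)),3,(0,0,255),1)
cv2.imwrite('pics/c7.png',c)
```

```text
[497.56997712 316.58723212 143.03486866] 0.019232922003908696 [-3.23831831 -1.06073357  7.88199648] [-0.01  0.   -0.02  0.09 -0.07  0.07]
[[245.1 214. ]
 [297.9 260.4]
 [306.7 255.1]
 [355.4 294.1]]
```

View pics/c7.png

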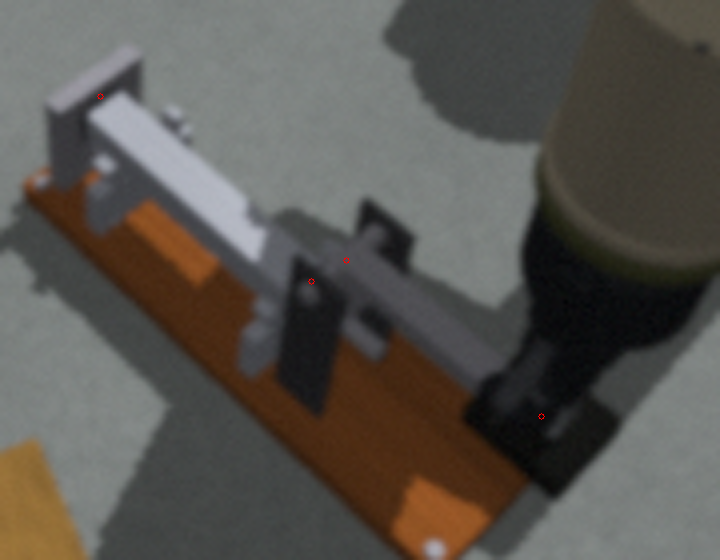

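The lever is level and the arm has moved up to the stop. I'll check numerically that it's home.

Run:
```python
from fit import *
for f in('s6','s7','t6','t7'):
    s=load(f);im=cv2.GaussianBlur(cv2.cvtColor(cv2.imread(f'pics/{f}.png'),cv2.COLOR_BGR2GRAY),(3,3),0).astype(np.float32)
    ys=np.arange(-156,-112,2.);x=[0 if 0 else k for k in(-4,0,4,8)]
    v=np.mean([cv2.remap(im,*[c.astype(np.float32) for c in proj(s,T([536.1,133.5,.2104],[(k,y,90) for y in ys])).T],cv2.INTER_LINEAR).ravel() for k in x],0)
    print(f,dict(zip(ys.astype(int).tolist(),v.astype(int).tolist())))
```

```text
s6 {-156: 154, -154: 150, -152: 142, -150: 126, -148: 106, -146: 87, -144: 71, -142: 63, -140: 60, -138: 58, -136: 57, -134: 57, -132: 62, -130: 79, -128: 105, -126: 134, -124: 158, -122: 172, -120: 178, -118: 180, -116: 181, -114: 181}
s7 {-156: 150, -154: 147, -152: 138, -150: 122, -148: 102, -146: 82, -144: 66, -142: 62, -140: 71, -138: 93, -136: 121, -134: 146, -132: 164, -130: 172, -128: 175, -126: 177, -124: 177, -122: 177, -120: 176, -118: 176, -116: 177, -114: 177}
t6 {-156: 100, -154: 110, -152: 116, -150: 118, -148: 117, -146: 110, -144: 97, -142: 81, -140: 67, -138: 60, -136: 56, -134: 53, -132: 58, -130: 72, -128: 96, -126: 118, -124: 131, -122: 135, -120: 136, -118: 137, -116: 137, -114: 137}
t7 {-156: 100, -154: 111, -152: 117, -150: 119, -148: 117, -146: 109, -144: 95, -142: 79, -140: 77, -138: 90, -136: 111, -134: 127, -132: 135, -130: 137, -128: 137, -126: 137, -124: 137, -122: 137, -120: 137, -118: 137, -116: 137, -114: 137}
```

```bash
python3 -c "
from h import *
print(r.hand_in()); q=readout.sense(); print(q['time'],q['tool_pos'],q['ft_force'])"
```

```text
the job is handed in; nothing more can be done
None
the job is handed in; nothing more can be done
```

I laid the small grey mast arm in both rests and let it go with the lever up. I then pressed the handle down to level with the closed fingertips and handed in while holding it there, at about 12 s of the 67 s allowed.

**Last checks before hand-in:**
- **Lever:** the fingertip was on the pad at z = 143.0 mm, which is level, with about 8 N upward on the tool (about 9 N expected).
- **Arm travel:** the camera edge profiles, scene and top alike, show the arm moved about 9 mm as the lever went down. Its end is now at jig y ≈ -140 mm, against the stop.
- **Arm sideways:** it sits about 1.5–2 mm off the jig's centre line, within the 8 mm allowed.
- **Bystanders:** nothing was touched on the way, but I did not re-measure the weight plate, tin or carton.

**Disagreements and gaps:**
- The top-camera fit put the jig about 1–2 mm off from the wrist-camera view, and I corrected for this before setting the arm down.
- The pusher's force on the arm was not measured directly, only inferred from the handle force and the arm's travel.
- The hand-in gave no verdict, and the state could not be read afterwards.

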